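# Release the cam lock and push the disc slide home in a tablet tester

### The job

The eccentric cam blocks the disc slide of the tablet tester. First, before moving the slide, push the red-tipped lever round until the cam's low point faces the slide's follower arm; then push the slide forward by its upright violet plate until it is fully home against the steel anvil, and take the hand away. Push gently and grip nothing: leave the steel disc lying in its pocket, and leave the bottle, the jar and the beaker standing where they are.

Things in the scene. Friction and masses are not known exactly. Their poses are not given: they have to be found in the camera images.
- loader: Ivory base plate of the disc loader, fixed to the bench. Its frame L: origin on the bench, +x is the slide's forward direction, z up. Plate x -85..130, y -102..112 mm, 12 mm thick; low console x 130..185 mm, 44 mm high, along its +x edge; dark steel anvil x 69..105, y -80..-10 mm, top at 46 mm.
- cam (a joint): Angle q of brass cam and lever, rad, + anticlockwise from above. The lever lies over the HIGH point; from the axis it points along (-cos q, -sin q) in L. 0: high point faces the slide's follower arm. +3.14 or -3.14 (same position): LOW point faces it, the lever points along +x of L. Starts in -1.4..1.4; turn it either way; stops at +-3.2. Friction 0.25 N m (4 N at 60 mm); stays where left.
- cam_axis (a point): Point on the cam's vertical axis at mid-height of the lever; in L at (20, 45, 62.5) mm. Hub radius 11 mm, top at 74 mm. Cam: disc of radius 32 mm, its centre 18 mm off the axis, z 14..34 mm, so it reaches 50 mm from the axis at its high point, 14 mm at its low point. Home is reachable only with the cam within 0.45 rad of low.
- lever_tip (a point): Outer end of the lever, on its centre line: straight black bar with a red end, 75 mm long from the axis, 14 mm wide, flat upright sides, z 55..70 mm. Within 100 mm of the axis all else on the plate is lower than 48 mm, so it can sweep all round.
- low_mark (a point): Small red dot on the cam's top face (z 34 mm) by its low point, 9.5 mm from the axis, on the far side from the lever.
- slide (a joint): Travel of the grey metal slide along +x of L, m. 0: fully back, where it starts. 0.044: fully home, nose against the anvil. With the cam's high point facing it, blocked at 0.010. Needs about 2 N, stays where left. Its follower arm has its flat front at x = -40 mm of L at travel 0, y -15..75, z 14..34 mm.
- push_face (a point): Centre of the rear (-x) face of the slide's upright violet push plate: the face to push, along +x of L. The plate is 46 mm wide along y, 8 mm thick, z 24..82 mm; this point is at z = 60 mm and, at travel 0, at (-72, -45) mm in L. Behind it is only the base plate (top z 12 mm).
- pocket (a point): Centre of the floor of the round pocket in the slide (31.5 mm wide, 5 mm deep) in which the disc lies; 72 mm ahead of push_face, floor at z = 19 mm.
- disc: Loose steel disc, 30 mm diameter, 12 mm thick, 60 g, lying in the slide's pocket; origin at the centre of its underside. To stay there.
- amber_bottle: Loose amber bottle with a white cap, 44 mm diameter, 85 mm high, on the bench beside the base plate; origin at the centre of its underside. Not to be disturbed.
- tablet_jar: Loose white jar with a blue cap, 48 mm diameter, 60 mm high, on the bench beside the base plate; origin at the centre of its underside. Not to be disturbed.
- beaker: Loose greenish glass beaker, 48 mm diameter, 65 mm high, on the bench beside the base plate; origin at the centre of its underside. Not to be disturbed.
Mind the look-alikes: they are no part of the job. There is more than one size of the disc; the job needs the smallest.

How it is judged:
On the way, in this order (a step that is already met when the one before it is completed fails the run):
1. the cam is at its low point (within 0.45 rad) while the slide is still back (travel under 14 mm) ((value of joint cam above 2.69 rad or value of joint cam below -2.69 rad) and value of joint slide below 0.014 m), for 0.2 s.
2. the slide is fully home (within 3 mm) (value of joint slide above 0.041 m), for 0.2 s.
At the end, for the whole second after the job is handed in: The cam is within 0.5 rad of its low point, the slide is within 3 mm of fully home (44 mm) and at rest, the disc lies flat in its pocket (within 6 mm), and bottle, jar and beaker are within 30 mm of where they stood ((value of joint cam above 2.64 rad or value of joint cam below -2.64 rad) and value of joint slide above 0.041 m and velocity of joint slide below 0.005 m/s and horizontal distance between disc and pocket below 0.006 m and z of disc in the frame of pocket below 0.005 m and angle between disc's own z axis and vertical below 0.15 rad and distance of each of amber_bottle, tablet_jar, beaker from where it was at the start of the episode below 0.03 m); the robot touches nothing.
It fails at once if the disc is lifted or knocked out of its pocket (not (horizontal distance between disc and pocket below 0.006 m and z of disc in the frame of pocket below 0.005 m and angle between disc's own z axis and vertical below 0.15 rad)).
It fails at once if the bottle, the jar or the beaker is lifted, carried or pushed more than 30 mm, or tipped (distance of any of amber_bottle, tablet_jar, beaker from where it was at the start of the episode above 0.03 m or angle between any of amber_bottle, tablet_jar, beaker's own z axis and vertical above 0.4 rad).
It fails at once if the slide or the lever is pushed roughly or squeezed (over 40 N) (contact force between the fingers and slide above 40 N or contact force between the fingers and cam above 40 N).
It also fails if it takes over 64 s, if anything falls off the work surface, if the arm or the gripper's body presses on something with over 40 N, if the wrist force passes 120 N, or if a joint passes its speed limit or range.

### The arm

A 7-joint arm with a two-finger parallel gripper is mounted at the origin on the work surface. World frame = base frame: x ahead of the robot, y to its left, z up, the work surface at z = 0. Lengths are in m, angles in rad, forces in N, time in s.
With the tool pointing down it reaches from about 0.4 to 0.9 m from the base axis. Payload 5.5 kg.
Tool frame: the origin (TCP) lies midway between the tips of the shut fingers; the grasp point (between the pads) lies tcp_to_grasp behind it (tcp_to_grasp is the distance from the TCP to the grasp point, in m); z points along the fingers, y is the line along which they close (so a half turn about z gives the same grasp; the last joint's range is limited). The gripper opens to 92 mm and grips with 3 to 60 N. Pads are 19 mm wide; open, the fingers measure 130 mm over their backs; the gripper's body (75 mm by 190 mm) begins 47 mm behind the grasp point.
Start: joints at [-0.93, 0.501, -0.427, 1.55, 0.221, 1.138, -0.21], TCP at [0.24, 0.604, 0.191] pointing down, gripper open.
Joint ranges: [-2.88, 2.88], [-0.31, 2.03], [-1.54, 1.56], [0.2, 2.42], [-1.41, 4.55], [0.19, 2.02], [-2.57, 2.57]. Speed limits (rad/s): [2.57, 2.57, 3.14, 3.14, 3.14, 3.14, 3.14].

### API

Orientations are given as a 3x3 rotation matrix whose columns are the frame's x, y, z axes.
In Python, from workcell import sense, grab_frame, close_job, regions_of, tcp_to_grasp gives the robot as it stands.
- The arm moves only by the shell command python3 -m handwheel 'ROWS' [FORCE]. ROWS is JSON, a list of rows, each a list of 3 entries, a list of its own where there are three numbers: the shift along the world's x, y, z in mm, then the turn about the world's z in rad, then the finger opening in mm, from 0 to 91.8. A call has 1 to 20 rows; each row shifts and turns the commanded pose from where the row before left it; what a row does not reach is not made up. A row lasts 1/8 s, in which the tool goes at most 62.5 mm and 10.7 degrees, less where a joint would pass 70% of its speed; a pose out of reach is approached as far as the arm can. A call with a gripper value outside its range is refused whole. The fingers move at their own pace and stop on an object; FORCE is the grip in N (left out, the last holds). Time passes only in rows, so rows that do not move let the fingers close. It gives the time, the measured TCP pose, the force, the opening and the grip force at its end, in the units of the state.
- sense(): the state, without advancing time (a new reading comes with each control period).
- grab_frame(name): name is "scene" or "top" or "wrist"; returns a dict with "frame" (384x512x3 uint8, red, green, blue), "z_map" (384x512 float32, m along the optical axis (not along the pixel's ray), 0 where there is no reading), "fx", "fy", "cx", "cy" (pixels), "extrinsics" (4x4, takes a point from camera to world coordinates). Camera axes: x right, y down, z forward; pixel columns grow to the right and rows downward; lengths in m; the calibration is good to about 2 mm. The wrist camera is an equidistant fisheye: a pixel r from the principal point sees the ray r / f radians off the axis. A picture is of the moment at which its call begins.
- close_job(): hands the job in; it is judged then, once.
Trained networks look in a picture, given as the dict that the camera call returned (one of the last four; its "shot" number tells which), for a name from the list of things; names that differ only in an ending like _2 or _b are one class to them, and where a whole thing is asked for, a point or a joint stands for the part that bears it (a point fixed in the world has none). Each returns a list of dicts, best first, with "confidence" (0 to 1); they miss things now and then, are a little off and sometimes report something else, mostly with a low value. They report only what shows in the picture. A call takes as long as a camera call. They do not tell look-alikes from the thing itself.
- regions_of(picture, name): "region" (384x512 bool, what is visible of it) and "bbox" ([centre column, centre row, width, height] in pixels, round what is visible of it).
The state is a dict: "t": time; "qpos": joint angles; "dq": joint speeds; "effort": joint torques, N m; "tcp_pos": TCP position; "eef_rot": TCP orientation; "contact_force": force on the tool from outside, world axes, zero at the start; "moment": the same for the moment, N m; "gripper_width": finger opening in m; "grip_force": force on a finger pad.
Only numpy, scipy, OpenCV 4.12 (cv2) and the standard library are available. Lean on these libraries where they do the work, as an engineer would, in place of code of your own. Each camera call takes 0.05 s, during which the arm holds its last target. There are 200 camera calls.

## Working session

There is one attempt and no reset: what is moved stays moved. The work goes in short steps, Python scripts to look and compute and a shell command to move; the robot and the scene stay as the last step left them, time stands still between calls to the robot, and variables do not carry over. Pictures are saved under pics/ and viewed, at most 10 in all, crops included, and the job is handed in when it is done.

```bash
mkdir -p pics; cat > h.py <<'E'
import numpy as np, cv2
from workcell import *
def save(p,n,crop=None,s=1):
    im=p["frame"][:,:,::-1]
    if crop: im=im[crop[1]:crop[3],crop[0]:crop[2]]
    cv2.imwrite("pics/"+n,cv2.resize(im,None,fx=s,fy=s,interpolation=cv2.INTER_CUBIC))
def pts(p,m):
    v,u=np.nonzero(m&(p["z_map"]>0)); z=p["z_map"][v,u]
    c=np.c_[(u-p["cx"])/p["fx"]*z,(v-p["cy"])/p["fy"]*z,z]
    E=p["extrinsics"]; return c@E[:3,:3].T+E[:3,3]
E
python3 - <<'E'
from h import *
for n in("top","scene"):
    p=grab_frame(n); save(p,n+".png",s=1.5)
    for k in "loader cam cam_axis lever_tip low_mark slide push_face pocket disc amber_bottle tablet_jar beaker".split():
        for r in regions_of(p,k)[:3]:
            q=pts(p,r["region"])
            print(n,k,round(r["confidence"],2),np.round(r["bbox"]),r["region"].sum(),np.round(np.median(q,0),3) if len(q) else "",np.round(np.percentile(q,[2,98],axis=0),3).tolist() if len(q) else "")
E
```

```text
top loader 0.77 [230. 165. 119. 140.] 15752 [0.645 0.113 0.014] [[0.512, 0.009, 0.008], [0.769, 0.214, 0.07]]
top cam 0.59 [211. 192.  36.  40.] 1056 [0.592 0.139 0.035] [[0.55, 0.115, 0.022], [0.624, 0.173, 0.074]]
top cam 0.38 [327. 178.  29.  26.] 495 [ 0.606 -0.067  0.058] [[0.588, -0.089, 0.015], [0.627, -0.051, 0.086]]
top cam 0.18 [132. 220.  30.  26.] 648 [0.539 0.287 0.058] [[0.518, 0.272, 0.005], [0.56, 0.312, 0.062]]
top cam_axis 0.65 [230. 163. 118. 146.] 15928 [0.645 0.114 0.014] [[0.511, 0.009, 0.008], [0.77, 0.216, 0.07]]
top lever_tip 0.71 [213. 193.  36.  48.] 1048 [0.592 0.139 0.035] [[0.55, 0.115, 0.019], [0.624, 0.171, 0.074]]
top lever_tip 0.42 [133. 157.  31.  24.] 678 [0.658 0.298 0.04 ] [[0.635, 0.269, -0.001], [0.677, 0.313, 0.066]]
top low_mark 0.8 [213. 193.  40.  46.] 1051 [0.592 0.14  0.035] [[0.55, 0.115, 0.029], [0.624, 0.173, 0.074]]
top slide 0.91 [234. 202.  81.  53.] 1915 [0.551 0.073 0.024] [[0.52, 0.035, 0.013], [0.612, 0.173, 0.082]]
top slide 0.71 [132. 219.  33.  27.] 670 [0.538 0.288 0.058] [[0.516, 0.272, 0.006], [0.559, 0.315, 0.062]]
top pu
[... 2073 characters left out ...]
5, 0.013], [0.617, 0.176, 0.08]]
scene pocket 0.38 [276. 240. 126. 141.] 12868 [0.681 0.113 0.025] [[0.526, 0.009, 0.008], [0.779, 0.214, 0.07]]
scene disc 0.65 [237. 171.  15.  15.] 195 [ 0.459 -0.017  0.014] [[0.432, -0.034, 0.001], [0.471, -0.001, 0.017]]
scene disc 0.64 [263. 214.  16.  12.] 164 [0.595 0.063 0.03 ] [[0.578, 0.049, 0.022], [0.606, 0.077, 0.032]]
scene disc 0.57 [270. 167.  12.   4.] 75 [0.431 0.053 0.015] [[0.418, 0.039, 0.014], [0.44, 0.069, 0.017]]
scene tablet_jar 0.78 [377. 205.  31.  35.] 705 [0.555 0.291 0.042] [[0.524, 0.272, 0.004], [0.564, 0.314, 0.061]]
scene beaker 0.98 [384. 250.  30.  40.] 888 [0.669 0.29  0.046] [[0.638, 0.269, 0.005], [0.681, 0.311, 0.065]]
```

```bash
python3 - <<'E'
from h import *
p=grab_frame("top"); save(p,"topc.png",(110,90,360,300),3)
fx=p["fx"];print(fx,p["extrinsics"].round(3).tolist(),[(k) for k in ()])
print(sense()["tcp_pos"],sense()["eef_rot"],tcp_to_grasp)
q=pts(p,np.ones(p["z_map"].shape,bool)); 
w=(q[:,0]>.48)&(q[:,0]<.8)&(q[:,1]>-.03)&(q[:,1]<.235); q=q[w]
hsv=cv2.cvtColor(p["frame"],cv2.COLOR_RGB2HSV)[p["z_map"]>0][w]
# plate top
pl=q[abs(q[:,2]-.012)<.004]; r=cv2.minAreaRect((pl[:,:2]*1000).astype(np.float32)); print("plate",r)
v=q[(q[:,2]>.076)&(q[:,2]<.09)]; print("violet top",len(v),v.mean(0),v.min(0),v.max(0), cv2.minAreaRect((v[:,:2]*1000).astype(np.float32)))
l=q[(q[:,2]>.058)&(q[:,2]<.0755)]; print("lever+hub",len(l),cv2.minAreaRect((l[:,:2]*1000).astype(np.float32)))
hub=q[(q[:,2]>.0715)&(q[:,2]<.0765)]; print("hub",len(hub),hub.mean(0))
red=((hsv[:,0]<8)|(hsv[:,0]>172))&(hsv[:,1]>140)
for lo,hi in((.02,.045),(.05,.08)):
    m=red&(q[:,2]>lo)&(q[:,2]<hi); print("red",m.sum(),q[m].mean(0) if m.any() else "")
a=q[(q[:,2]>.040)&(q[:,2]<.050)]; print("console/anvil",len(a),np.percentile(a,[2,50,98],axis=0))
E
```

```text
453.00953668012687 [[-0.018, -0.997, 0.071, 0.533], [-1.0, 0.018, -0.003, 0.056], [0.002, -0.071, -0.997, 0.879], [0.0, 0.0, 0.0, 1.0]] []
[0.23972678 0.60419011 0.19083403] [[-9.29475283e-01  3.68884396e-01 -3.83981664e-05]
 [ 3.68884394e-01  9.29475283e-01  4.14545085e-05]
 [ 5.09820679e-05  2.43664567e-05 -9.99999998e-01]] 0.0188
plate ((614.131103515625, 113.32786560058594), (213.81069946289062, 214.9665069580078), 88.82788848876953)
violet top 130 [0.5227674  0.06611454 0.08115217] [0.51826563 0.04230642 0.07616897] [0.61241861 0.15614866 0.0847843 ] ((554.9359130859375, 107.40754699707031), (147.59178161621094, 30.601972579956055), 52.00937271118164)
lever+hub 419 ((560.7301025390625, 113.08100128173828), (149.78500366210938, 42.02853012084961), 47.143428802490234)
hub 136 [0.60344728 0.14706385 0.07323098]
red 18 [0.74778303 0.09477689 0.04315007]
red 58 [0.55225847 0.12248376 0.06944285]
console/anvil 2617 [[0.66027121 0.01885789 0.04008937]
 [0.74014039 0.08680947 0.042427  ]
 [0.76994317 0.20239752 0.0473015 ]]
```

View pics/top.png

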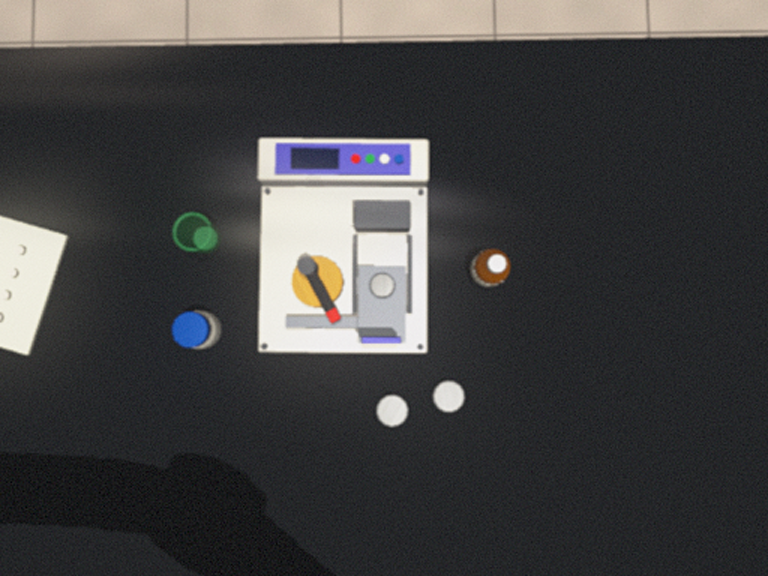

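View pics/topc.png

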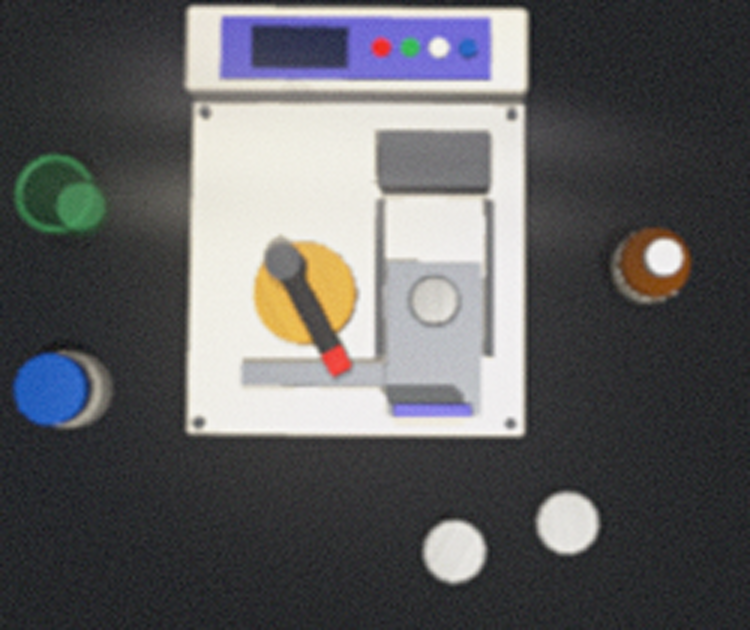

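The top view shows the loader square to the world axes, with the hub at crop (283,258) and the red lever end at (335,361). The violet plate is at (432,409) and the slide is fully back.

Disc candidates in the crop:
- (435,300): the small disc in the pocket. This is the one to leave alone.
- (455,551) and (567,522): larger loose discs, look-alikes.

The only other red thing is the button at (381,47) on the console.

The lever reads q ≈ 0.48, so I'll turn it anticlockwise. First I'll move above its +y/−x side and refine the measurements from there.

```bash
python3 -m handwheel '[[[22,-32,0],-0.05,0],[[22,-32,0],-0.05,0],[[22,-32,0],-0.05,0],[[22,-32,0],-0.05,0],[[22,-32,0],-0.05,0],[[22,-32,0],-0.05,0],[[22,-32,0],-0.05,0],[[22,-32,0],-0.05,0],[[22,-32,0],-0.05,0],[[22,-32,0],-0.05,0],[[22,-32,0],-0.05,0],[[22,-32,0],-0.05,0],[[22,-32,0],-0.05,0],[[20,-36,-20],-0.05,0],[[0,0,0],0,0]]'
cat > m.py <<'E'
from h import *
def cloud(n):
    p=grab_frame(n); ok=np.ones(p["z_map"].shape,bool); q=pts(p,ok)
    return p,q,cv2.cvtColor(p["frame"],cv2.COLOR_RGB2HSV)[p["z_map"]>0]
def near(q,c,r): return np.hypot(q[:,0]-c[0],q[:,1]-c[1])<r
def rep(n):
    p,q,h=cloud(n)
    hub=q[near(q,(.611,.153),.022)&(abs(q[:,2]-.074)<.002)]; print(n,"hub",len(hub),hub.mean(0).round(4) if len(hub) else "")
    red=((h[:,0]<8)|(h[:,0]>172))&(h[:,1]>140)&near(q,(.611,.153),.09)&(q[:,2]>.066)&(q[:,2]<.074)
    if red.any():
        r=q[red].mean(0); d=r[:2]-[.611,.153]; print("red",red.sum(),r.round(4),"q",np.arctan2(-d[1],-d[0]).round(3))
    v=q[(h[:,0]>110)&(h[:,0]<145)&(h[:,1]>70)&(q[:,0]>.48)&(q[:,0]<.62)&(abs(q[:,1]-.065)<.04)&(q[:,2]>.03)&(q[:,2]<.09)]
    print("violet",len(v),np.percentile(v,[3,50,97],axis=0).round(4).tolist() if len(v) else "")
    for nm,xy in(("bottle",(.608,-.07)),("jar",(.538,.293)),("beaker",(.657,.29))):
        o=q[near(q,xy,.04)&(q[:,2]>.03)]; print(nm,len(o),np.median(o,0).round(3) if len(o) else "")
    s=sense(); print("t",s["t"],"tcp",s["tcp_pos"].round(4),"q",np.round(s["qpos"],2),"y",s["eef_rot"][:2,1].round(3))
    return p,q,h
E
python3 - <<'E'
from m import *
rep("top");p,q,h=rep("scene"); save(p,"s1.png",(150,110,450,330),2.5)
E
```

```text
t: 3.22
tcp_pos: [0.5463, 0.1472, 0.1693]
eef_rot: [[-0.467, 0.884, -0.002], [0.884, 0.467, -0.003], [-0.002, -0.003, -1.0]]
contact_force: [-0.2, -0.5, 0.2]
gripper_width: 0.0004
grip_force: 0.0
top hub 67 [0.6134 0.151  0.0737]
red 40 [0.5532 0.1206 0.0697] q 0.511
violet 122 [[0.5184, 0.0459, 0.078], [0.5222, 0.0669, 0.0811], [0.5259, 0.0863, 0.084]]
bottle 472 [ 0.606 -0.068  0.059]
jar 0 
beaker 0 
t 3.275 tcp [0.5458 0.1502 0.17  ] q [-0.23  0.34 -0.1   1.79  0.04  1.01  0.14] y [0.883 0.47 ]
scene hub 74 [0.6144 0.152  0.0734]
red 48 [0.5567 0.1208 0.0694] q 0.536
violet 439 [[0.522, 0.0433, 0.0321], [0.5274, 0.0647, 0.0599], [0.5295, 0.0861, 0.0818]]
bottle 515 [ 0.622 -0.069  0.056]
jar 490 [0.551 0.292 0.058]
beaker 691 [0.658 0.291 0.052]
t 3.325 tcp [0.5455 0.1521 0.1706] q [-0.23  0.34 -0.11  1.79  0.04  1.01  0.14] y [0.881 0.473]
```

View pics/s1.png

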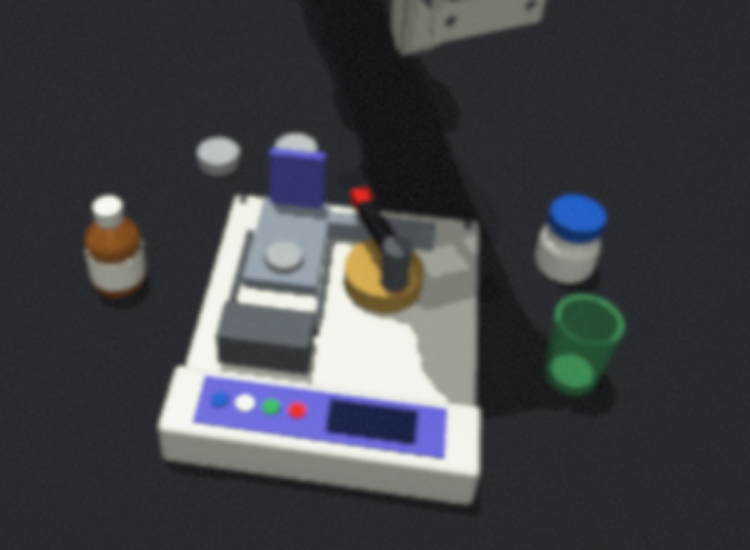

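The crop shows the lever's red end at (361,195), the hub at (397,245) and the slide back with its violet plate at (298,178). The measurements agree: axis ≈ (613,152) mm, q ≈ 0.5, with heights as specified. Next I'll descend and make contact.

```bash
python3 -m handwheel '[[[0,0,-30],0,0],[[0,0,-30],0,0],[[0,0,-30],0,0],[[5,0,-20],0,0],[[0,0,-6],0,0],[[0,0,0],0,0],[[0.6,-6.2,0],0,0],[[0.6,-6.2,0],0,0],[[1.8,-5.9,0],0,0],[[1.8,-5.9,0],0.09,0],[[3,-5.4,0],0.09,0],[[3,-5.4,0],0.09,0],[[0,0,0],0,0]]'
python3 -c "
from workcell import *
print(sense()['qpos'])"
```

```text
t: 4.95
tcp_pos: [0.562, 0.1159, 0.055]
eef_rot: [[-0.689, 0.725, 0.0], [0.725, 0.689, -0.0], [-0.0, 0.0, -1.0]]
contact_force: [-0.5, 0.4, -0.2]
gripper_width: -0.0002
grip_force: 0.0
[-0.12939573  0.5064187  -0.15404079  1.85872325  0.10596441  0.78396083
  0.42098071]
```

```bash
python3 -m handwheel '[[[4,-4.7,0],0.08,0],[[4,-4.7,0],0.08,0],[[4.8,-3.9,0],0.08,0],[[4.8,-3.9,0],0.08,0],[[5.5,-2.8,0],0.08,0],[[5.5,-2.8,0],0.08,0]]'
python3 - <<'E'
from m import *
p,_,_=rep("scene"); save(p,"s2.png",(150,60,450,330),2.2)
E
```

```text
t: 5.7
tcp_pos: [0.5902, 0.0944, 0.0549]
eef_rot: [[-0.947, 0.322, 0.0], [0.322, 0.947, 0.0], [0.0, 0.0, -1.0]]
contact_force: [-0.1, 0.1, 0.4]
gripper_width: 0.0006
grip_force: 0.0
scene hub 69 [0.6141 0.1527 0.0734]
red 44 [0.5559 0.1208 0.069 ] q 0.529
violet 210 [[0.5251, 0.0431, 0.0318], [0.5272, 0.0539, 0.0558], [0.5292, 0.0651, 0.0815]]
bottle 513 [ 0.622 -0.069  0.056]
jar 495 [0.551 0.292 0.057]
beaker 698 [0.659 0.291 0.052]
t 5.75 tcp [0.5911 0.0937 0.055 ] q [-0.    0.55 -0.26  1.79  0.19  0.82  0.89] y [0.319 0.948]
```

View pics/s2.png

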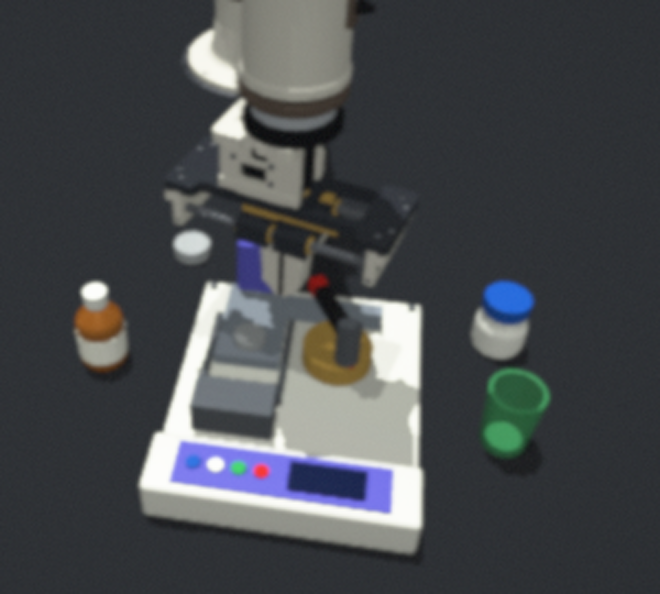

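The lever hasn't moved, although the measured path crosses it. I'll measure where the fingers really are.

```bash
python3 - <<'E'
from m import *
for n in("scene","top"):
    p,q,h=cloud(n)
    for a in np.arange(.05,.14,.01):
        w=q[(q[:,0]>.54)&(q[:,0]<.66)&(q[:,1]>.04)&(q[:,1]<.14)&(q[:,2]>a)&(q[:,2]<a+.01)]
        w=w[~near(w,(.613,.152),.025)]
        if len(w): print(n,round(a,2),len(w),np.percentile(w,[5,50,95],axis=0)[:,:2].round(3).tolist())
p=grab_frame("wrist"); save(p,"w1.png",s=1.5)
save(grab_frame("scene"),"s3.png",(220,140,350,240),6)
E
```

```text
scene 0.05 18 [[0.556, 0.113], [0.577, 0.125], [0.594, 0.134]]
scene 0.06 117 [[0.551, 0.115], [0.569, 0.127], [0.591, 0.137]]
scene 0.07 25 [[0.551, 0.116], [0.572, 0.128], [0.59, 0.138]]
scene 0.08 1 [[0.599, 0.091], [0.599, 0.091], [0.599, 0.091]]
scene 0.09 29 [[0.599, 0.082], [0.602, 0.089], [0.605, 0.097]]
scene 0.1 74 [[0.597, 0.077], [0.601, 0.092], [0.607, 0.109]]
scene 0.11 81 [[0.595, 0.075], [0.601, 0.092], [0.607, 0.11]]
scene 0.12 90 [[0.594, 0.073], [0.601, 0.092], [0.607, 0.111]]
scene 0.13 67 [[0.597, 0.074], [0.601, 0.089], [0.607, 0.108]]
```

View pics/s3.png

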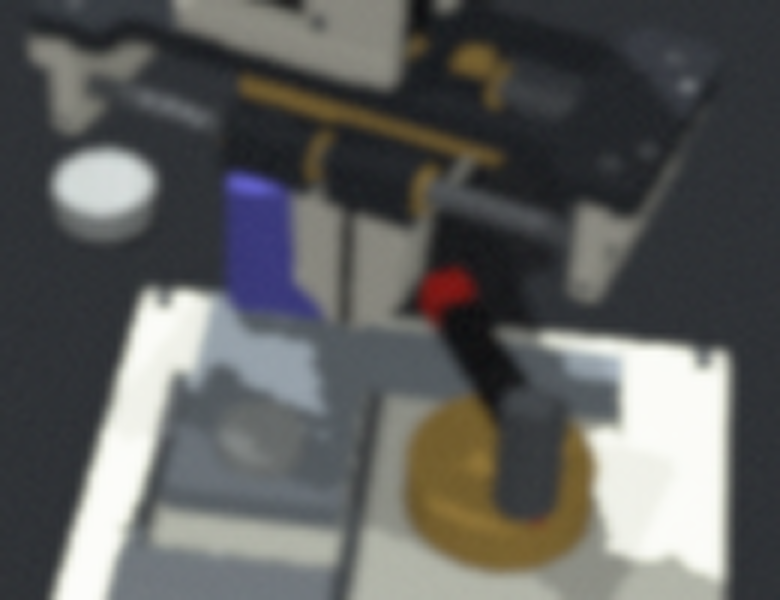

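View pics/w1.png

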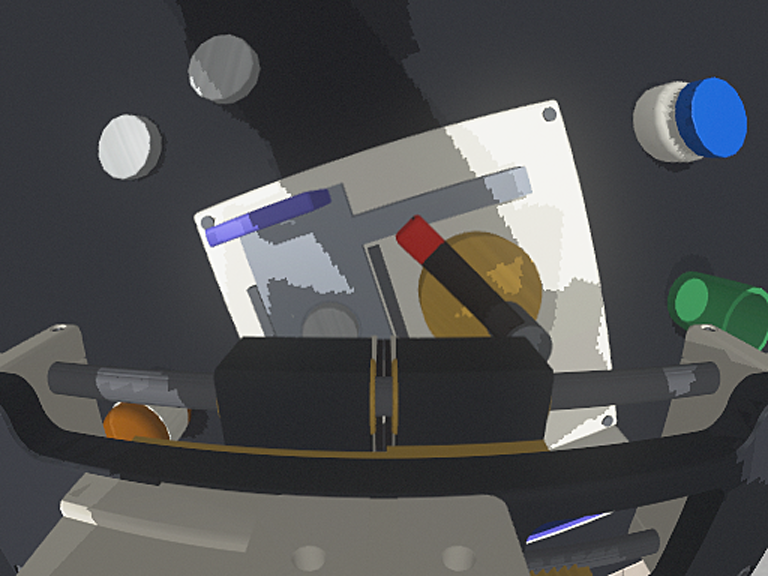

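The fingertips actually end at z ≈ 0.09 m while the reported TCP z is 0.055, so they passed over the lever. x and y agree. I'll check the height of the gripper body to see whether the fingers are short or the whole z is offset.

```bash
python3 - <<'E'
from m import *
p,q,h=cloud("scene")
for a in np.arange(.076,.24,.008):
    w=q[(q[:,0]>.48)&(q[:,0]<.7)&(q[:,1]>-.03)&(q[:,1]<.22)&(q[:,2]>a)&(q[:,2]<a+.008)]
    w=w[~near(w,(.527,.065),.028)]
    if len(w): print(round(a,3),len(w),np.percentile(w,[2,50,98],axis=0)[:,:2].round(3).tolist())
E
python3 -m handwheel '[[[0,0,30],0,0],[[0,0,30],0,0],[[0,0,0],0,0]]'
python3 - <<'E'
from m import *
p,q,h=cloud("scene"); t=sense()["tcp_pos"]; print(t)
w=q[near(q,t,.03)&(q[:,2]>.085)]; print(np.sort(w[:,2])[[0,5,20,50]], )
E
```

```text
0.076 1 [[0.62, 0.148], [0.62, 0.148], [0.62, 0.148]]
0.084 6 [[0.598, 0.087], [0.599, 0.09], [0.602, 0.094]]
0.092 29 [[0.596, 0.081], [0.599, 0.088], [0.604, 0.1]]
0.1 53 [[0.593, 0.075], [0.599, 0.092], [0.605, 0.11]]
0.108 70 [[0.589, 0.074], [0.6, 0.092], [0.607, 0.112]]
0.116 69 [[0.589, 0.074], [0.599, 0.093], [0.607, 0.113]]
0.124 68 [[0.591, 0.074], [0.6, 0.095], [0.607, 0.113]]
0.132 47 [[0.595, 0.072], [0.6, 0.087], [0.607, 0.108]]
0.14 2 [[0.598, 0.08], [0.598, 0.08], [0.598, 0.08]]
0.148 9 [[0.57, 0.033], [0.598, 0.123], [0.643, 0.158]]
0.156 127 [[0.559, 0.003], [0.62, 0.09], [0.653, 0.181]]
0.164 337 [[0.574, 0.003], [0.62, 0.092], [0.652, 0.164]]
0.172 511 [[0.575, 0.005], [0.618, 0.095], [0.651, 0.161]]
0.18 272 [[0.581, -0.003], [0.613, 0.1], [0.654, 0.174]]
0.188 492 [[0.581, -0.001], [0.608, 0.114], [0.653, 0.185]]
0.196 1326 [[0.543, 0.002], [0.601, 0.12], [0.65, 0.186]]
0.204 234 [[0.577, 0.04], [0.603, 0.075], [0.617, 0.116]]
0.212 184 [[0.576, 0.042], [0.599, 0.08], [0.616, 0.116]]
0.22 170 [[0.576, 0.041], [0.602, 0.086], [0.616, 0.116]]
0.228 159 [[0.583, 0.041], [0.602, 0.077], [0.616, 0.11]]
0.236 25 [[0.599, 0.055], [0.613, 0.101], [0.617, 0.105]]
t: 6.38
tcp_pos: [0.5921, 0.0952, 0.1176]
eef_rot: [[-0.947, 0.323, 0.005], [0.323, 0.947, 0.001], [-0.005, 0.002, -1.0]]
contact_force: [-0.4, -0.1, 0.0]
gripper_width: 0.0006
grip_force: 0.0
[0.59083464 0.09481168 0.11596262]
[0.15356795 0.1547392  0.1591955  0.16433732]
```

The whole reported z sits about 34 mm below reality; the body-to-tip distance is correct and x and y are fine. I'll go back to the starting side and put the real tip at about 51 mm, which is a TCP reading of about 17 mm.

```bash
python3 -m handwheel '[[[-8.4,11.4,0],-0.15,0],[[-8.4,11.4,0],-0.15,0],[[-8.4,11.4,0],-0.15,0],[[-8.4,11.4,0],-0.15,0],[[-8.4,11.4,0],-0.15,0],[[0,0,-30],0,0],[[0,0,-30],0,0],[[0,0,-20],0,0],[[0,0,-8],0,0],[[0,0,0],0,0],[[0,0,0],0,0]]'
python3 - <<'E'
from m import *
p,q,h=rep("scene"); t=sense()["tcp_pos"]
w=q[near(q,t,.025)&(q[:,2]>.04)]; print(len(w),np.sort(w[:,2])[:25:4].round(3))
save(p,"s4.png",(220,140,380,260),5)
E
```

```text
t: 7.8
tcp_pos: [0.5487, 0.1516, 0.0275]
eef_rot: [[-0.473, 0.881, 0.001], [0.881, 0.473, 0.0], [-0.0, 0.001, -1.0]]
contact_force: [0.1, -0.1, -0.4]
gripper_width: 0.0007
grip_force: 0.0
scene hub 71 [0.6147 0.1522 0.0736]
red 44 [0.5563 0.1211 0.0694] q 0.529
violet 442 [[0.522, 0.0433, 0.0323], [0.5275, 0.0649, 0.0595], [0.5294, 0.0861, 0.0819]]
bottle 513 [ 0.622 -0.069  0.057]
jar 495 [0.551 0.292 0.057]
beaker 691 [0.659 0.291 0.052]
t 7.85 tcp [0.5489 0.1516 0.0277] q [-0.22  0.54 -0.13  1.88  0.1   0.72  0.09] y [0.881 0.473]
839 [0.063 0.066 0.068 0.069 0.07  0.073 0.074]
```

View pics/s4.png

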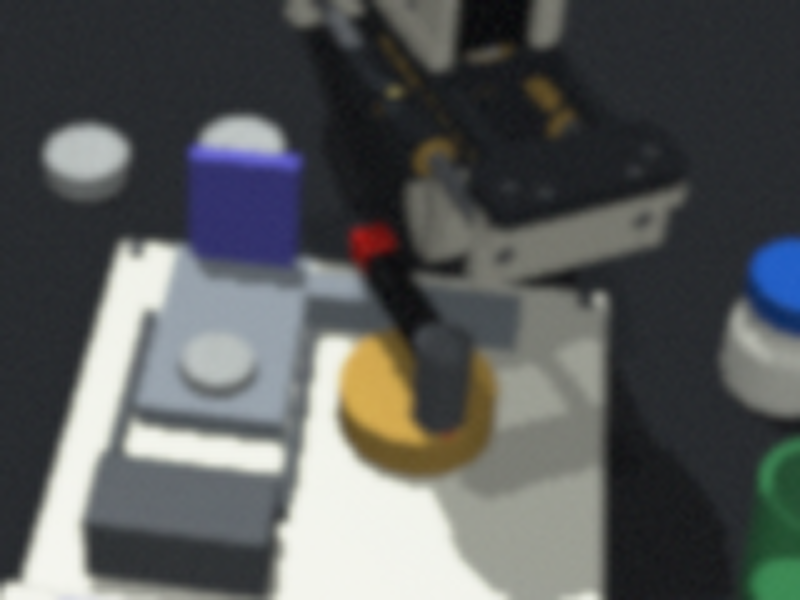

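The picture shows the finger at (440,225) on the near side of the lever, whose red end is at (373,243). The tip is at about 62 mm, so I'll lower it 10 mm and push.

```bash
python3 -m handwheel '[[[0,0,-5],0,0],[[1,0,-5],0,0],[[0,0,0],0,0],[[0.6,-6.2,0],0,0],[[0.6,-6.2,0],0,0],[[1.8,-5.9,0],0,0],[[1.8,-5.9,0],0.09,0],[[3,-5.4,0],0.09,0],[[3,-5.4,0],0.09,0]]'
python3 - <<'E'
from m import *
p,q,h=rep("scene"); print(sense()["contact_force"],sense()["moment"])
E
```

```text
t: 8.98
tcp_pos: [0.5594, 0.1188, 0.017]
eef_rot: [[-0.695, 0.719, -0.0], [0.719, 0.695, 0.003], [0.002, 0.002, -1.0]]
contact_force: [-0.8, 6.2, -0.2]
gripper_width: 0.0003
grip_force: 2.6
scene hub 68 [0.6147 0.1525 0.0735]
red 44 [0.5735 0.1006 0.0689] q 0.949
violet 411 [[0.524, 0.0433, 0.0318], [0.5274, 0.0644, 0.0584], [0.5294, 0.086, 0.0817]]
bottle 515 [ 0.622 -0.069  0.056]
jar 490 [0.551 0.292 0.057]
beaker 695 [0.66  0.291 0.052]
t 9.025 tcp [0.5599 0.1175 0.017 ] q [-0.1   0.57 -0.19  1.88  0.15  0.71  0.39] y [0.717 0.697]
[-0.76406603  5.31399897  0.3269541 ] [1.11101085 0.34267225 0.14531666]
```

The lever is moving (q ≈ 0.95) with a force of about 6 N, so I'll carry on round.

```bash
python3 -m handwheel '[[[4,-4.7,0],0.08,0],[[4,-4.7,0],0.08,0],[[4.8,-3.9,0],0.08,0],[[4.8,-3.9,0],0.08,0],[[5.5,-2.8,0],0.08,0],[[5.5,-2.8,0],0.08,0],[[6,-1.7,0],0.08,0],[[6,-1.7,0],0.08,0],[[6.2,-0.4,0],0.08,0],[[6.2,-0.4,0],0.08,0],[[6.2,0.8,0],0.08,0],[[6.2,0.8,0],0.08,0]]'
python3 - <<'E'
from m import *
p,q,h=rep("scene"); print(sense()["contact_force"])
E
```

```text
t: 10.52
tcp_pos: [0.6225, 0.0901, 0.0161]
eef_rot: [[-0.988, -0.154, -0.005], [-0.154, 0.988, -0.001], [0.006, -0.001, -1.0]]
contact_force: [-5.7, 1.3, 1.9]
gripper_width: 0.0003
grip_force: 2.6
scene hub 76 [0.6148 0.1521 0.0734]
red 56 [0.6482 0.0954 0.069 ] q 2.145
violet 0 
bottle 517 [ 0.622 -0.069  0.056]
jar 491 [0.552 0.292 0.058]
beaker 689 [0.659 0.291 0.052]
t 10.575 tcp [0.6234 0.0901 0.0161] q [ 0.11  0.68 -0.41  1.72  0.35  0.82  1.27] y [-0.157  0.988]
[-4.58817161  0.77159333  0.48966514]
```

```bash
python3 -m handwheel '[[[5.9,2,0],0.08,0],[[5.9,2,0],0.08,0],[[5.4,3.1,0],0.08,0],[[5.4,3.1,0],0.08,0],[[4.6,4.1,0],0.08,0],[[4.6,4.1,0],0.08,0],[[3.7,5,0],0.08,0],[[3.7,5,0],0.08,0]]'
python3 - <<'E'
from m import *
p,q,h=rep("scene"); print(sense()["contact_force"])
E
```

```text
t: 11.58
tcp_pos: [0.6629, 0.1155, 0.0159]
eef_rot: [[-0.703, -0.712, -0.004], [-0.712, 0.703, -0.005], [0.006, -0.0, -1.0]]
contact_force: [-3.9, -4.1, 2.7]
gripper_width: 0.0006
grip_force: 2.6
scene hub 0 
red 63 [0.679  0.1367 0.069 ] q 2.907
violet 0 
bottle 512 [ 0.622 -0.069  0.056]
jar 495 [0.551 0.292 0.057]
beaker 695 [0.659 0.291 0.052]
t 11.625 tcp [0.6634 0.1165 0.016 ] q [ 0.16  0.78 -0.55  1.59  0.48  0.92  1.8 ] y [-0.714  0.7  ]
[-1.94965553 -3.65257859  1.98352213]
```

```bash
python3 -m handwheel '[[[2.7,5.6,0],0.05,0],[[1,4,0],0,0],[[0,0,0],0,0],[[-3,-8,0],0,0],[[-3,-8,0],0,0],[[0,-6,30],0,0],[[0,0,40],0,0],[[0,0,30],0,0],[[0,0,0],0,0]]'
python3 - <<'E'
from m import *
rep("top"); p,q,h=rep("scene")
E
```

```text
t: 12.75
tcp_pos: [0.6648, 0.1073, 0.1204]
eef_rot: [[-0.666, -0.746, 0.007], [-0.746, 0.666, 0.001], [-0.005, -0.004, -1.0]]
contact_force: [0.6, -0.4, 0.2]
gripper_width: 0.0002
grip_force: 0.0
top hub 0 
violet 0 
bottle 0 
jar 553 [0.538 0.291 0.059]
beaker 407 [0.658 0.297 0.057]
t 12.8 tcp [0.6634 0.1068 0.1184] q [ 0.22  0.65 -0.62  1.55  0.42  1.07  1.91] y [-0.746  0.666]
scene hub 72 [0.6147 0.1518 0.0733]
red 59 [0.6809 0.1504 0.0695] q 3.104
violet 100 [[0.5254, 0.052, 0.0309], [0.5278, 0.0629, 0.0427], [0.5293, 0.0736, 0.0806]]
bottle 515 [ 0.622 -0.069  0.056]
jar 490 [0.551 0.292 0.057]
beaker 687 [0.659 0.291 0.052]
t 12.85 tcp [0.6623 0.1065 0.1169] q [ 0.22  0.66 -0.62  1.55  0.42  1.07  1.91] y [-0.746  0.666]
```

The cam is at q ≈ 3.10, which is low, and the slide is still back. Next I'll go behind the violet plate (rear face at x ≈ 521, y ≈ 65).

```bash
python3 -m handwheel '[[[-28,-7,0],-0.14,0],[[-28,-7,0],-0.14,0],[[-28,-7,0],-0.14,0],[[-28,-7,0],-0.14,0],[[-28,-7,0],-0.14,0],[[-28,-7,0],-0.14,0],[[0,0,-30],0,0],[[0,0,-30],0,0],[[0,0,-30],0,0],[[0,0,-14],0,0],[[0,0,0],0,0],[[0,0,0],0,0]]'
python3 - <<'E'
from m import *
p,q,h=rep("scene"); print(sense()["eef_rot"].round(3).tolist())
save(p,"s5.png",(200,100,380,250),4)
E
```

```text
t: 14.35
tcp_pos: [0.4948, 0.0652, 0.0135]
eef_rot: [[-1.0, -0.002, 0.001], [-0.002, 1.0, 0.0], [-0.001, 0.0, -1.0]]
contact_force: [0.4, 0.4, 0.3]
gripper_width: 0.0006
grip_force: 0.0
scene hub 72 [0.615  0.1521 0.0735]
red 61 [0.681  0.1509 0.0692] q 3.111
violet 440 [[0.5226, 0.0433, 0.0314], [0.5274, 0.0647, 0.0597], [0.5294, 0.0861, 0.0818]]
bottle 514 [ 0.622 -0.069  0.056]
jar 490 [0.552 0.292 0.057]
beaker 695 [0.658 0.291 0.052]
t 14.4 tcp [0.4952 0.0652 0.0137] q [ 0.17  0.5  -0.43  2.05  0.34  0.65  1.09] y [-0.002  1.   ]
[[-1.0, -0.002, 0.002], [-0.002, 1.0, 0.0], [-0.002, 0.0, -1.0]]
```

View pics/s5.png

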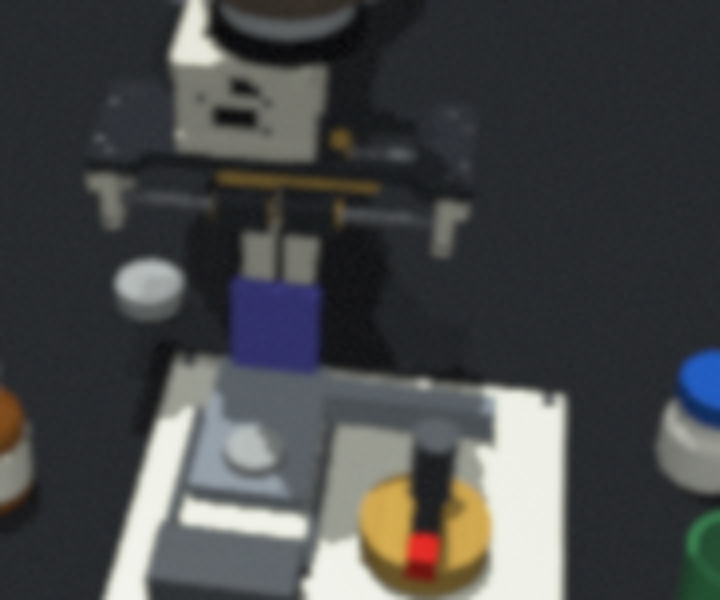

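The picture shows the fingers at (280,255) centred behind the violet plate (275,325) and the lever pointing at the console with its red end at (423,550). Now I'll push slowly.

```bash
python3 -m handwheel '[[[5,0,0],0,0],[[5,0,0],0,0],[[4,0,0],0,0],[[4,0,0],0,0],[[4,0,0],0,0],[[4,0,0],0,0],[[4,0,0],0,0],[[4,0,0],0,0],[[4,0,0],0,0],[[4,0,0],0,0],[[4,0,0],0,0],[[4,0,0],0,0],[[0,0,0],0,0]]'
python3 - <<'E'
from m import *
p,q,h=rep("scene"); print(sense()["contact_force"])
d=q[(q[:,2]>.026)&(q[:,2]<.036)&(abs(q[:,1]-.063)<.018)&(q[:,0]>.57)&(q[:,0]<.68)]; print("disc",len(d),np.median(d,0))
E
```

```text
t: 16.02
tcp_pos: [0.5452, 0.0654, 0.013]
eef_rot: [[-1.0, -0.002, 0.001], [-0.002, 1.0, 0.001], [-0.001, 0.001, -1.0]]
contact_force: [-1.1, 0.5, 0.1]
gripper_width: 0.0004
grip_force: 0.3
scene hub 74 [0.6142 0.1522 0.0735]
red 65 [0.6806 0.1504 0.0692] q 3.105
violet 446 [[0.5602, 0.0429, 0.0319], [0.5646, 0.0649, 0.0601], [0.5666, 0.0854, 0.0816]]
bottle 518 [ 0.622 -0.069  0.056]
jar 489 [0.551 0.292 0.058]
beaker 696 [0.659 0.291 0.052]
t 16.075 tcp [0.5452 0.0656 0.0131] q [ 0.17  0.57 -0.42  1.93  0.35  0.71  1.11] y [-0.003  1.   ]
[-0.72165281  0.56932871 -0.47360189]
disc 151 [0.63151466 0.0622619  0.0302203 ]
```

Travel is now about 37 mm, so 7 mm remain. I'll take those in small steps until the force rises.

```bash
python3 -m handwheel '[[[2,0,0],0,0],[[1,0,0],0,0],[[1,0,0],0,0],[[1,0,0],0,0],[[1,0,0],0,0],[[0,0,0],0,0]]'; python3 -m handwheel '[[[1,0,0],0,0],[[0,0,0],0,0]]';python3 -m handwheel '[[[1,0,0],0,0],[[0,0,0],0,0]]'
python3 - <<'E'
from m import *
rep("scene")
E
```

```text
t: 16.82
tcp_pos: [0.5504, 0.0651, 0.0128]
eef_rot: [[-1.0, -0.002, 0.0], [-0.002, 1.0, 0.0], [-0.0, 0.0, -1.0]]
contact_force: [-1.3, 1.4, 0.3]
gripper_width: 0.0002
grip_force: 0.7
t: 17.08
tcp_pos: [0.5513, 0.0651, 0.0128]
eef_rot: [[-1.0, -0.002, 0.0], [-0.002, 1.0, 0.0], [-0.0, 0.0, -1.0]]
contact_force: [-0.9, 1.2, 0.5]
gripper_width: 0.0006
grip_force: 0.8
t: 17.32
tcp_pos: [0.5519, 0.065, 0.0127]
eef_rot: [[-1.0, -0.002, -0.001], [-0.002, 1.0, -0.0], [0.001, -0.0, -1.0]]
contact_force: [-3.2, 1.8, 0.5]
gripper_width: 0.0004
grip_force: 1.4
scene hub 80 [0.6145 0.1522 0.0734]
red 66 [0.6806 0.1504 0.0691] q 3.105
violet 443 [[0.5667, 0.0435, 0.0312], [0.5714, 0.0641, 0.0602], [0.5732, 0.0848, 0.0817]]
bottle 518 [ 0.622 -0.069  0.056]
jar 491 [0.551 0.292 0.058]
beaker 697 [0.658 0.291 0.052]
t 17.375 tcp [0.552  0.065  0.0128] q [ 0.17  0.58 -0.42  1.91  0.35  0.72  1.12] y [-0.002  1.   ]
```

```bash
python3 -m handwheel '[[[1,0,0],0,0],[[0,0,0],0,0],[[1,0,0],0,0],[[0,0,0],0,0],[[0,0,0],0,0]]'; python3 -m handwheel '[[[-10,0,0],0,0],[[-20,0,0],0,0],[[-20,0,0],0,0],[[0,0,40],0,0],[[0,0,40],0,0],[[0,0,40],0,0],[[0,0,0],0,0],[[0,0,0],0,0]]'
python3 - <<'E'
from m import *
p,q,h=rep("scene"); save(p,"s6.png",(200,100,400,300),3)
d=q[(q[:,2]>.026)&(q[:,2]<.036)&(abs(q[:,1]-.063)<.018)&(q[:,0]>.57)&(q[:,0]<.68)]; print("disc",len(d),np.median(d,0))
E
```

```text
t: 18.0
tcp_pos: [0.5518, 0.0649, 0.0125]
eef_rot: [[-1.0, -0.002, -0.004], [-0.002, 1.0, -0.001], [0.004, -0.001, -1.0]]
contact_force: [-8.0, 1.0, 6.2]
gripper_width: 0.0005
grip_force: 4.1
t: 19.0
tcp_pos: [0.5043, 0.0643, 0.1326]
eef_rot: [[-1.0, -0.002, 0.001], [-0.002, 1.0, -0.001], [-0.001, -0.001, -1.0]]
contact_force: [-0.4, 0.5, -0.6]
gripper_width: 0.0004
grip_force: 0.0
scene hub 74 [0.615  0.1522 0.0735]
red 65 [0.6806 0.1505 0.0689] q 3.106
violet 450 [[0.5665, 0.0436, 0.0318], [0.5713, 0.0642, 0.0602], [0.5733, 0.0849, 0.0823]]
bottle 516 [ 0.622 -0.069  0.056]
jar 492 [0.551 0.292 0.057]
beaker 696 [0.66  0.291 0.052]
t 19.05 tcp [0.5037 0.0644 0.132 ] q [ 0.26  0.33 -0.52  1.96  0.21  0.91  1.21] y [-0.002  1.   ]
disc 191 [0.63135675 0.06217903 0.03033911]
```

View pics/s6.png

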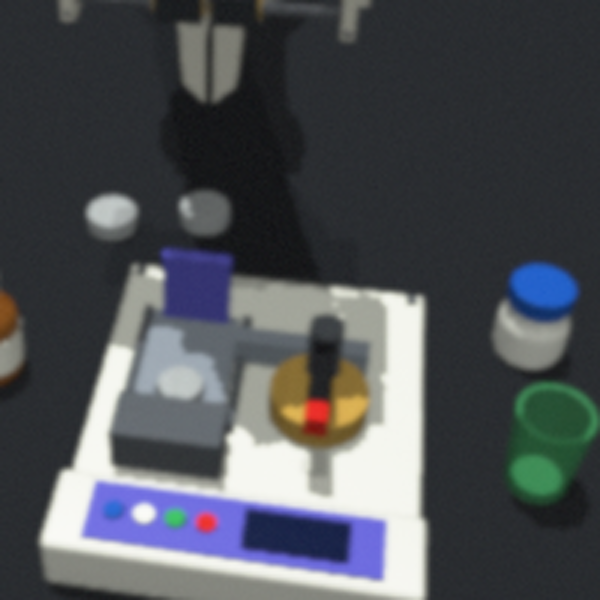

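The picture shows the slide nose against the anvil at (175,415) with the disc still in its pocket at (180,382). The lever points at the console, its red end at (317,415), and the gripper is clear. The firm stop and 44 mm of travel confirm the slide is home.

```bash
python3 -c "
from workcell import *
print(close_job())"
```

```text
the job is handed in; nothing more can be done
None
```

The job is handed in: the cam is at its low point (q ≈ 3.1), the slide is home at about 44 mm, the disc is still in its pocket, the bottle, jar and beaker have not moved, and the hand is clear.

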